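Bring the salt round to the gap in the spice carousel

TASK

Gently push a spoke of the spice carousel with a fingertip to turn it until the squat salt canister, the lowest and widest of the four containers standing on it, is in the middle of the gap in the rail, ready to be taken out. Leave it at rest there: do not touch or lift any of the four containers themselves, do not spin the carousel fast, and do not disturb the other things on the worktop.

Things in the scene. Friction and masses are not known exactly. Their poses are not given: they have to be found in the camera images.
- stand: Fixed wooden foot of the carousel: disc 320 mm across, 12 mm thick, round it a steel rail (10 mm bar, top 55 mm above the worktop, 63 mm at the end balls), 150 mm from the axis, with one gap of 50 degrees between two ball-ended posts. Origin on the turning axis at worktop height; its -x axis points to the middle of the gap, z up. It does not move.
- gap (a point): Middle of the gap in the rail, on top of the foot, 150 mm from the turning axis.
- wheel: Turning plate (254 mm across) with a central post and four level spokes above the containers. Origin on the axis, 14 mm above the worktop. Spokes along its +x, -x, +y, -y: 12 mm wide, 20 mm tall, centreline 165 mm above origin, ending 124 mm from the axis; hub radius 24 mm, its top ball 191 mm above origin. See hub for how it turns.
- salt: The salt canister: squat cardboard drum with a white lid, 74 mm across and 72 mm tall, the lowest and widest of the four containers. Stands loose on the plate, its axis 85 mm from the turning axis, midway between two spokes. Origin: centre of its underside.
- oil: Slim green glass bottle with a black cap, 48 mm across, 118 mm tall, loose on the plate 85 mm from the axis. Origin: centre of its underside.
- herbs: Glass jar with a steel cap, 52 mm across, 95 mm tall, loose on the plate 85 mm from the axis. Origin: centre of its underside.
- mill: Waisted dark wooden pepper mill, 54 mm across, 108 mm tall, loose on the plate 85 mm from the axis. Origin: centre of its underside.
- mug: Bystander: white mug, 76 mm across, 90 mm tall, on the worktop beside the carousel. Origin: centre of its underside.
- tin: Bystander: steel tin, 68 mm across, 85 mm tall, on the worktop beside the carousel. Origin: centre of its underside.
- radish_a: Bystander: radish, 32 mm across, 50 mm tall with its stalk, on the 22 mm thick chopping board at the right (-y). Origin: centre of its underside.
- radish_b: Bystander: a second such radish on the same board. Origin: centre of its underside.
- bowl: Bystander: white bowl, 150 mm across, 60 mm tall, at the left (+y). Origin: centre of its underside.
- hub (a point): On the wheel's axis at spoke height (179 mm above the worktop). The wheel turns both ways without end and stays where left: friction 0.12 N m (1 to 2 N at 90 mm), no run-on when turned slowly. Containers stand loose on the plate (its top 26 mm above the worktop), between the spokes seen from above, and ride round with it; their tops are 25 mm or more below the spokes.
Things that resemble listed ones, but are neither listed nor needed, are in the scene too. What is shaped like the salt but blue or red is not meant.

How it is judged (in metres and radians):
On the way, in this order (a step that is already met when the one before it is completed fails the run):
1. a finger pushes on a spoke of the carousel (contact force between the fingers and wheel above 0.3 N), for 0.02 s.
2. the salt canister comes to the middle of the gap (x of salt in the frame of stand below -0.06 m and y of salt in the frame of stand between -0.018 and 0.018 m), for 0.2 s.
At the end, for the whole second after the job is handed in: Salt canister's axis within 18 mm sideways of the line from the carousel's axis through mid-gap, on the gap's side; carousel at rest; all four containers upright (0.15 rad) on the plate, 70 to 100 mm from its axis; the other things within 25 mm of where they were (all of step 2 and angular speed of wheel below 0.05 rad/s and angle between each of salt, oil, herbs, mill's own z axis and vertical below 0.15 rad and horizontal distance between salt and wheel between 0.07 and 0.1 m and z of salt in the frame of wheel between 0.005 and 0.02 m and horizontal distance between oil and wheel between 0.07 and 0.1 m and z of oil in the frame of wheel between 0.005 and 0.02 m and horizontal distance between herbs and wheel between 0.07 and 0.1 m and z of herbs in the frame of wheel between 0.005 and 0.02 m and horizontal distance between mill and wheel between 0.07 and 0.1 m and z of mill in the frame of wheel between 0.005 and 0.02 m and distance of each of mug, tin, radish_a, radish_b, bowl from where it was at the start of the episode below 0.025 m); the robot touches nothing.
It fails at once if the robot touches one of the four containers on the carousel (over 1 N) (contact force between any of the fingers, the arm and salt above 1 N or contact force between any of the fingers, the arm and oil above 1 N or contact force between any of the fingers, the arm and herbs above 1 N or contact force between any of the fingers, the arm and mill above 1 N).
It fails at once if a jar on the carousel is lifted or tipped (z of any of salt, oil, herbs, mill in the frame of wheel above 0.03 m or angle between any of salt, oil, herbs, mill's own z axis and vertical above 0.5 rad).
It fails at once if the carousel is spun fast (over 4 rad/s) (angular speed of wheel above 4 rad/s).
It fails at once if something else on the worktop is pushed or lifted (over 25 mm) (distance of any of mug, tin, radish_a, radish_b, bowl from where it was at the start of the episode above 0.025 m).
It fails at once if the carousel is turned by its plate instead of its spokes (contact force between the fingers and wheel above 1 N and height (world z) of the grasp point below 0.14 m).
It also fails if it takes over 45 s, if anything falls off the work surface, if the arm or the gripper's body presses on something with over 40 N, if the wrist force passes 120 N, or if a joint passes its speed limit or range.

ROBOT

A 7-joint arm with a two-finger parallel gripper is mounted at the origin on the work surface. World frame = base frame: x ahead of the robot, y to its left, z up, the work surface at z = 0. Lengths are in m, angles in degrees, forces in N, time in s.
With the tool pointing down it reaches from about 0.35 to 0.9 m from the base axis. Payload 7.2 kg.
Tool frame: the origin (TCP) lies on the centre line of the jaws, within the pads' length; the fingertips stand r.nose_length ahead of it and the grasp point (between the pads) is the TCP (r.nose_length is the distance from the TCP to the fingertips, in m); z points along the fingers, y is the line along which they close (so a half turn about z gives the same grasp; the last joint's range is limited). The gripper opens to 88 mm and grips with 3 to 60 N. Pads are 20 mm wide; open, the fingers measure 115 mm over their backs; the gripper's body (75 mm by 178 mm) begins 61 mm behind the grasp point.
Start: joints at [-70.657, 23.554, -0.728, 91.456, 0.321, 64.991, -4.71], TCP at [0.247, 0.574, 0.242] pointing down, gripper open.
Joint ranges: [-169.25, 169.25], [-16.82, 113.86], [-84.01, 82.57], [7.8, 145.47], [-59.2, 239.2], [7.22, 106.19], [-163.78, 163.78]. Speed limits (degrees/s): [136.94, 136.94, 172.46, 172.46, 180, 180, 180].

INTERFACE

Orientations are given as a 3x3 rotation matrix whose columns are the frame's x, y, z axes.
In Python, from station import r gives the robot as it stands.
- The arm moves only by the shell command python3 -m jog 'ROWS' [FORCE]. ROWS is JSON, a list that holds one entry, the list of rows, each a list of 7 numbers: the shift along the tool's x, y, z in units of 25 mm (1.0 is 25 mm), then the turn, a rotation vector about the tool's x, y, z in units of 6 degrees (1.0 is 6 degrees), then the gripper command: -1 is shut, 1 is fully open, values between are in proportion. A call has 1 to 12 rows; each row is the pose to reach, as a shift and turn from the pose commanded when the call began, along the tool's axes at that moment; what a row does not reach only later rows make up. A row lasts 1/12 s, in which the tool goes at most 41.7 mm and 7.16 degrees, less where a joint would pass 70% of its speed; a pose out of reach is approached as far as the arm can. A call with a gripper value outside its range is refused whole. The fingers move at their own pace and stop on an object; FORCE is the grip in N (left out, the last holds). Time passes only in rows, so rows that repeat a pose let the fingers close. It gives the time, the measured TCP pose, the force, the opening and the grip force at its end, in the units of the state.
- r.state(): the state, without advancing time (a new reading comes with each control period).
- r.capture(name): name is "side" or "top"; returns a dict with "color" (480x640x3 uint8, red, green, blue), "fov_y" (degrees; the focal length in pixels is half the picture's height over the tangent of half this angle, whatever the lens; pixels are square), "cx", "cy" (the principal point, pixels), "T" (4x4, takes a point from camera to world coordinates). Camera axes: x right, y down, z forward; pixel columns grow to the right and rows downward; lengths in m; the calibration is good to about 2 mm. A picture is of the moment at which its call begins. There is no depth.
- r.close_job(): hands the job in; it is judged then, once.
Trained networks look in the newest picture that a camera, given by its name, has taken for a name from the list of things; names that differ only in an ending like _2 or _b are one class to them, and where a whole thing is asked for, a point or a joint stands for the part that bears it (a point fixed in the world has none). Each returns a list of dicts, best first, with "conf" (0 to 1); they miss things now and then, are a little off and sometimes report something else, mostly with a low value. They report only what shows in the picture. A call takes as long as a camera call. They do not tell look-alikes from the thing itself.
- r.cut_out(label, camera): "pixels" (480x640 bool, what is visible of it) and "rect" ([centre column, centre row, width, height] in pixels, round what is visible of it).
- r.spot_point(label, camera): "centre" ([column, row] in pixels: a listed point, or the origin of a listed thing).
The state is a dict: "time_s": time; "joints": joint angles; "dq": joint speeds; "effort": joint torques, N m; "tool_pos": TCP position; "tool_rot": TCP orientation; "contact_force": force on the tool from outside, world axes, zero at the start; "wrist_torque": the same for the moment, N m; "width": finger opening in m; "finger_force": force on a finger pad.
Only numpy, scipy, OpenCV 4.12 (cv2) and the standard library are available. Lean on these libraries where they do the work, as an engineer would, in place of code of your own. Each camera call takes 0.05 s, during which the arm holds its last target. There are 200 camera calls.

## Working session

There is one attempt and no reset: what is moved stays moved. The work goes in short steps, Python scripts to look and compute and a shell command to move; the robot and the scene stay as the last step left them, time stands still between calls to the robot, and variables do not carry over. Pictures are saved under pics/ and viewed, at most 10 in all, crops included, and the job is handed in when it is done.

```bash
mkdir -p pics; ls; python3 - <<'E'
from station import r
import cv2,numpy as np
s=r.state();print(s['time_s'],s['tool_pos'],s['tool_rot'],s['width'],r.nose_length)
for c in ("side","top"):
    p=r.capture(c);cv2.imwrite(f"pics/{c}0.png",p["color"][:,:,::-1])
    print(c,p['fov_y'],p['cx'],p['cy'],np.round(p['T'],4).tolist())
    for l in ("salt","oil","herbs","mill","mug","tin","wheel","stand","gap","hub"):
        print(l,[(np.round(d['centre']).tolist(),round(d['conf'],2)) for d in r.spot_point(l,c)][:3])
E
```

```text
pics
0.0 [0.24656198 0.57379804 0.24080643] [[-9.18803640e-01  3.94714532e-01 -5.56730946e-04]
 [ 3.94714917e-01  9.18802440e-01 -1.48676039e-03]
 [-7.53201783e-05 -1.58579087e-03 -9.99998740e-01]] 0.08777635052052372 0.019
side 49.29787234281811 314.1270273331915 238.92669933718807 [[-0.795, -0.3289, 0.5097, -0.2052], [-0.6066, 0.433, -0.6667, 0.9978], [-0.0014, -0.8392, -0.5438, 0.9431], [0.0, 0.0, 0.0, 1.0]]
salt [([470.0, 257.0], 0.94), ([340.0, 238.0], 0.92), ([455.0, 270.0], 0.78)]
oil [([320.0, 258.0], 0.89)]
herbs [([377.0, 254.0], 0.89)]
mill [([356.0, 270.0], 0.9)]
mug [([276.0, 273.0], 0.96)]
tin [([410.0, 248.0], 0.74), ([273.0, 270.0], 0.54), ([391.0, 198.0], 0.32)]
wheel [([348.0, 262.0], 0.87), ([349.0, 261.0], 0.56), ([274.0, 272.0], 0.15)]
stand [([346.0, 259.0], 0.6)]
gap [([365.0, 287.0], 0.64)]
hub [([346.0, 213.0], 0.56), ([345.0, 258.0], 0.56), ([340.0, 239.0], 0.16)]
top 46.231363081355276 321.15779315967546 243.0089217665104 [[0.0057, -0.9985, 0.0544, 0.4325], [-0.9999, -0.0062, -0.0093, 0.0076], [0.0096, -0.0544, -0.9985, 1.9669], [0.0, 0.0, 0.0, 1.0]]
salt [([395.0, 331.0], 0.94), ([357.0, 155.0], 0.92), ([266.0, 246.0], 0.86)]
oil [([348.0, 246.0], 0.71), ([330.0, 233.0], 0.49)]
herbs [([372.0, 262.0], 0.46), ([470.0, 267.0], 0.39)]
mill [([340.0, 265.0], 0.61)]
mug [([302.0, 204.0], 0.74)]
tin [([407.0, 283.0], 0.72), ([371.0, 263.0], 0.23)]
wheel [([352.0, 249.0], 0.7)]
stand []
gap [([330.0, 280.0], 0.59)]
hub [([356.0, 244.0], 0.95)]
```

```bash
python3 - <<'E'
import cv2
a=cv2.imread("pics/side0.png")[130:350,220:520]
b=cv2.imread("pics/top0.png")[140:360,230:490]
cv2.imwrite("pics/s1.png",cv2.resize(a,(800,587),interpolation=3));cv2.imwrite("pics/t1.png",cv2.resize(b,(709,600),interpolation=3))
E
```

```text
(no output)
```

View pics/s1.png

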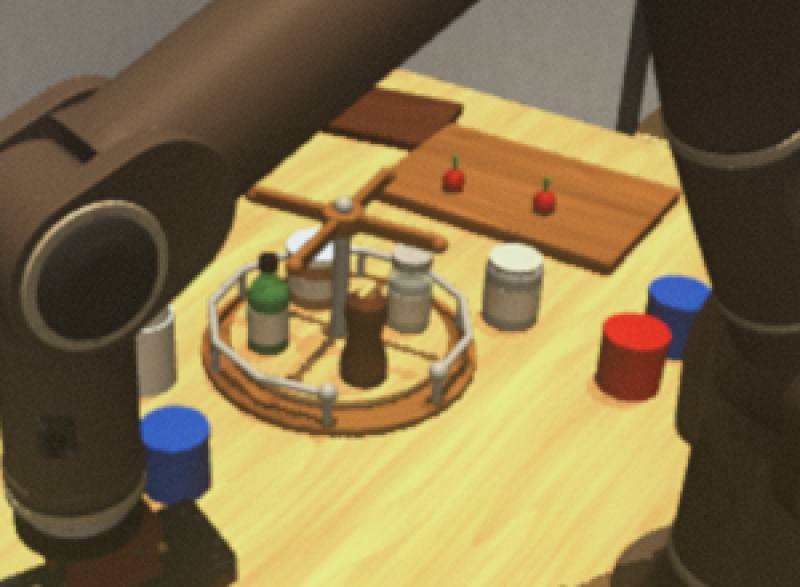

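View pics/t1.png

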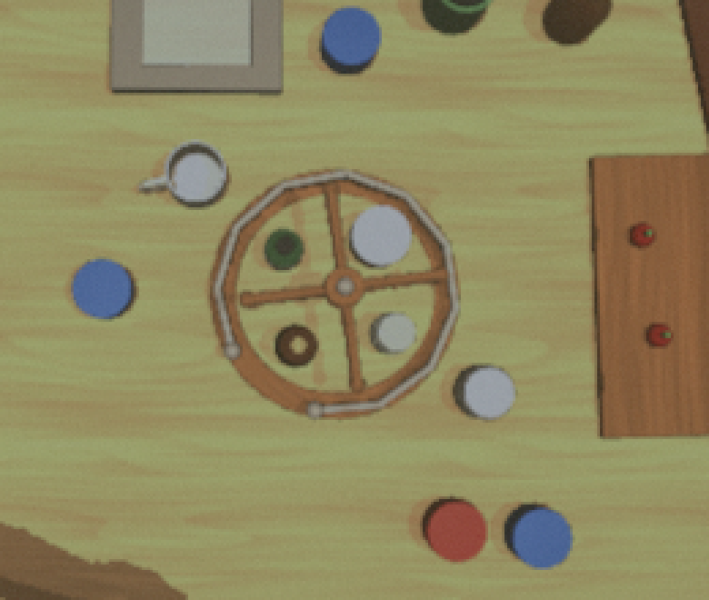

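The side view shows the arm overhead and the four containers, and the gap at about (335–435, 390) in the crop. In the top crop the hub is at (345,286), the salt lid at (381,235), and the rail balls at (232,350) and (315,410). The salt is roughly opposite the gap. The white drum at (487,392) is a look-alike off the carousel.

```bash
cat > h.py <<'E'
import numpy as np,cv2
from station import r
def ray(p,uv,z):
    f=240/np.tan(np.radians(p['fov_y']/2));T=p['T']
    d=T[:3,:3]@np.array([(uv[0]-p['cx'])/f,(uv[1]-p['cy'])/f,1]);o=T[:3,3]
    return (o+d*(z-o[2])/d[2])[:2]
ang=lambda v:np.degrees(np.arctan2(v[1],v[0]))
E
python3 - <<'E'
from h import *
p=r.capture("top")
c=lambda u,v:(u/2.727+230,v/2.727+140)
hub=ray(p,c(345,286),.203)
print("hub",hub)
b=[ray(p,c(*q),.058)-hub for q in((232,350),(315,410))]
print("balls",[(ang(x),np.hypot(*x)) for x in b],"gap",ang(b[0]+b[1]))
for n,q,z in(("salt",(381,235),.098),("oil",(285,247),.144),("herbs",(393,332),.121),("mill",(297,345),.134)):
    x=ray(p,c(*q),z)-hub;print(n,ang(x),np.hypot(*x))
for q in((333,190),(444,273),(357,385),(248,299)):
    x=ray(p,c(*q),.189)-hub;print("spoke",ang(x),np.hypot(*x))
for d in r.cut_out("salt","top"): print(d['rect'],d['conf'])
E
```

```text
hub [ 0.52348478 -0.11994758]
balls [(np.float64(119.356134483055), np.float64(0.1491059150483955)), (np.float64(169.8011696193758), np.float64(0.1492883136947289))] gap 144.595149456989
salt -37.083659627848675 0.08546957377632639
oil 53.90383646583735 0.08345109067015868
herbs -128.53031609683168 0.08170904647843864
mill 142.21775841453223 0.08526576003185424
spoke 6.70180386227464 0.11346597265912567
spoke -81.88081726910717 0.11737387942873057
spoke -172.4137586606997 0.11497470289115767
spoke 97.69764738481204 0.11261607624206185
[399.9, 333.9, 25.9, 23.9] 0.88
[428.7, 335.6, 27.4, 23.6] 0.83
[267.9, 246.0, 23.4, 24.8] 0.74
[370.4, 227.3, 22.8, 22.6] 0.67
[361.9, 154.3, 23.8, 20.7] 0.55
```

```bash
python3 -m jog '[[[-0.5,-0.4,0,0,0,0,-1],[-1.3,-1,0,0,0,0,-1],[-2.3,-1.8,0,0,0,0,-1],[-3.3,-2.6,0,0,0,0,-1],[-4.3,-3.4,0,0,0,0,-1],[-5.3,-4.2,0,0,0,0,-1],[-6.3,-5,0,0,0,0,-1],[-7.3,-5.8,0,0,0,0,-1],[-8.3,-6.5,0,0,0,0,-1],[-9.3,-7.3,0,0,0,0,-1],[-10.3,-8.1,0,0,0,0,-1],[-11.1,-8.75,0,0,0,0,-1]]]' 5
python3 -m jog '[[[-1,-0.8,0,0,0,0,-1],[-2,-1.6,0,0,0,0,-1],[-3,-2.4,0,0,0,0,-1],[-4,-3.2,0,0,0,0,-1],[-5,-4,0,0,0,0,-1],[-6,-4.8,0,0,0,0,-1],[-7,-5.6,0,0,0,0,-1],[-8,-6.4,0,0,0,0,-1],[-9,-7.2,0,0,0,0,-1],[-10.2,-8,0,0,0,0,-1],[-11.1,-8.75,0,0,0,0,-1],[-11.1,-8.75,0,0,0,0,-1]]]'
python3 - <<'E'
from h import *
s=r.state();print(s['tool_pos'],s['tool_rot'],s['contact_force'],s['width'],s['joints'])
E
```

```text
time_s: 2.2
tool_pos: [0.4164, 0.2614, 0.2419]
tool_rot: [[-0.918, 0.396, 0.001], [0.396, 0.918, -0.0], [-0.001, 0.0, -1.0]]
contact_force: [0.2, -0.1, -0.7]
width: 0.0113
finger_force: 0.0
time_s: 3.2
tool_pos: [0.5856, -0.0536, 0.2418]
tool_rot: [[-0.916, 0.401, 0.002], [0.401, 0.916, -0.004], [-0.003, -0.003, -1.0]]
contact_force: [-1.5, -0.4, -1.0]
width: 0.0005
finger_force: 0.0
[ 0.58555617 -0.05358456  0.24178844] [[-0.91600355  0.4011673   0.0015157 ]
 [ 0.40116028  0.91600097 -0.00355796]
 [-0.00281572 -0.00265106 -0.99999252]] [-1.5004072  -0.39547077 -0.97211718] 0.00048677287966482103 [-15.13547966  20.31476914  20.39477838  97.98885295  -7.58397616
  62.97691376  73.88513616]
```

```bash
python3 -m jog '[[[0,0,0.3,0,0,0,-1],[0,0,0.8,0,0,0,-1],[0,0,1.4,0,0,0,-1],[0,0,2,0,0,0,-1],[0,0,2.45,0,0,0,-1],[0,0,2.45,0,0,0,-1]]]'
python3 - <<'E'
from h import *
s=r.state();hub=np.array([.5235,-.12]);R=s['tool_rot'];P=s['tool_pos']
v=P[:2]-hub;print(P,ang(v),np.hypot(*v),s['contact_force'])
p=r.capture("top");cv2.imwrite("pics/t2.png",cv2.resize(p['color'][140:360,230:490,::-1],(709,600),interpolation=3))
a=ang(v);rad=np.linspace(np.hypot(*v),.095,13)[1:]
inc=np.cumsum([1.5,2.5]+[3.5]*8+[2.5,1.5])
for k,st in enumerate([a,a-36,a-72,a-108,a-144]):
    rr=rad if k==0 else np.full(12,.095)
    pos=lambda q,ra:hub+ra*np.array([np.cos(np.radians(q)),np.sin(np.radians(q))])
    p0=pos(st,np.hypot(*v) if k==0 else .095)
    print(k,[np.round(R[:2,:2].T@(pos(st-i,x)-p0)/.025,2).tolist() for i,x in zip(inc,rr)])
E
```

```text
time_s: 3.7
tool_pos: [0.5822, -0.0452, 0.1777]
tool_rot: [[-0.92, 0.393, -0.004], [0.393, 0.92, 0.001], [0.004, -0.001, -1.0]]
contact_force: [-0.4, -0.2, -0.7]
width: 0.0001
finger_force: 0.0
[ 0.58218552 -0.04516882  0.17772469] 51.895080259975224 0.09509834958510556 [-0.39960126 -0.23487619 -0.70587517]
0 [[-0.1, -0.03], [-0.25, -0.08], [-0.47, -0.16], [-0.68, -0.26], [-0.89, -0.36], [-1.09, -0.48], [-1.28, -0.62], [-1.46, -0.76], [-1.63, -0.92], [-1.8, -1.08], [-1.91, -1.2], [-1.97, -1.28]]
1 [[-0.06, -0.08], [-0.16, -0.21], [-0.29, -0.41], [-0.4, -0.61], [-0.51, -0.82], [-0.6, -1.03], [-0.67, -1.25], [-0.73, -1.47], [-0.78, -1.7], [-0.82, -1.93], [-0.84, -2.09], [-0.84, -2.19]]
2 [[-0.0, -0.1], [-0.0, -0.27], [0.01, -0.5], [0.03, -0.73], [0.07, -0.96], [0.12, -1.18], [0.19, -1.4], [0.27, -1.62], [0.36, -1.84], [0.47, -2.04], [0.55, -2.18], [0.61, -2.27]]
3 [[0.06, -0.08], [0.15, -0.22], [0.3, -0.4], [0.45, -0.57], [0.62, -0.73], [0.79, -0.88], [0.98, -1.02], [1.17, -1.15], [1.37, -1.27], [1.58, -1.38], [1.73, -1.44], [1.82, -1.48]]
4 [[0.09, -0.03], [0.25, -0.09], [0.47, -0.15], [0.7, -0.2], [0.93, -0.23], [1.16, -0.25], [1.39, -0.25], [1.63, -0.24], [1.86, -0.22], [2.09, -0.18], [2.25, -0.15], [2.35, -0.12]]
```

View pics/t2.png

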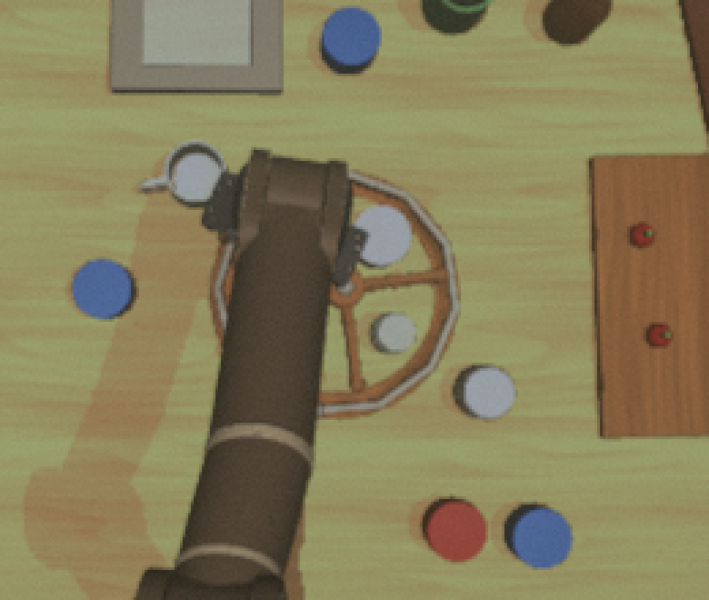

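The gripper sits between the spokes over the oil quadrant at about crop (280,220), and the wheel is unmoved (free spokes at (444,273) and (357,385)). Pushing clockwise now.

```bash
python3 -m jog '[[[-0.1,-0.03,0,0,0,0,-1],[-0.25,-0.08,0,0,0,0,-1],[-0.47,-0.16,0,0,0,0,-1],[-0.68,-0.26,0,0,0,0,-1],[-0.89,-0.36,0,0,0,0,-1],[-1.09,-0.48,0,0,0,0,-1],[-1.28,-0.62,0,0,0,0,-1],[-1.46,-0.76,0,0,0,0,-1],[-1.63,-0.92,0,0,0,0,-1],[-1.8,-1.08,0,0,0,0,-1],[-1.91,-1.2,0,0,0,0,-1],[-1.97,-1.28,0,0,0,0,-1]]]'
python3 -m jog '[[[-0.06,-0.08,0,0,0,0,-1],[-0.16,-0.21,0,0,0,0,-1],[-0.29,-0.41,0,0,0,0,-1],[-0.4,-0.61,0,0,0,0,-1],[-0.51,-0.82,0,0,0,0,-1],[-0.6,-1.03,0,0,0,0,-1],[-0.67,-1.25,0,0,0,0,-1],[-0.73,-1.47,0,0,0,0,-1],[-0.78,-1.7,0,0,0,0,-1],[-0.82,-1.93,0,0,0,0,-1],[-0.84,-2.09,0,0,0,0,-1],[-0.84,-2.19,0,0,0,0,-1]]]'
cat > w.py <<'E'
from h import *
import sys
s=r.state();hub=np.array([.5235,-.12]);v=s['tool_pos'][:2]-hub
print("tool",s['tool_pos'],"ang",ang(v),np.hypot(*v),s['contact_force'],s['joints'])
p=r.capture("top");cv2.imwrite(f"pics/{sys.argv[1]}.png",cv2.resize(p['color'][140:360,230:490,::-1],(709,600),interpolation=3))
for c in("top","side"):
  if c=="side":p=r.capture(c)
  for d in r.cut_out("salt",c):
    m=d['rect'];x=ray(p,m[:2],.098 if c=="top" else .062)-hub
    if np.hypot(*x)<.14: print(c,"salt",ang(x),np.hypot(*x),d['conf'])
E
python3 w.py t3
```

```text
time_s: 4.75
tool_pos: [0.6166, -0.0963, 0.1803]
tool_rot: [[-0.919, 0.395, -0.0], [0.395, 0.919, -0.0], [0.0, -0.0, -1.0]]
contact_force: [-1.1, 1.2, -0.3]
width: 0.0007
finger_force: 0.7
time_s: 5.75
tool_pos: [0.6142, -0.1555, 0.1805]
tool_rot: [[-0.918, 0.396, 0.001], [0.396, 0.918, -0.001], [-0.001, -0.0, -1.0]]
contact_force: [-0.6, 1.1, -0.6]
width: 0.0006
finger_force: 0.7
tool [ 0.61422818 -0.15545019  0.18051369] ang -21.34206071927089 0.09740800333943891 [-0.60503738  1.08798215 -0.56759809] [ -4.40365402  28.25965654  20.08071365  95.18817772 -10.96277508
  58.45351362  85.92471811]
side salt -86.19903190940074 0.08995620885445546 0.82
```

View pics/t3.png

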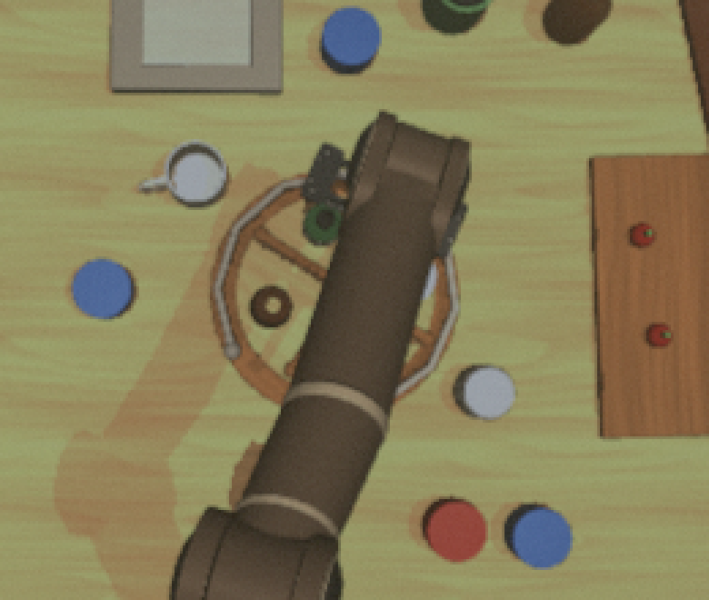

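The wheel has turned about 42°: spokes are at crop (262,232) and (425,340), and all containers are standing. Continuing.

```bash
python3 -m jog '[[[0,-0.1,0,0,0,0,-1],[0,-0.27,0,0,0,0,-1],[0.01,-0.5,0,0,0,0,-1],[0.03,-0.73,0,0,0,0,-1],[0.07,-0.96,0,0,0,0,-1],[0.12,-1.18,0,0,0,0,-1],[0.19,-1.4,0,0,0,0,-1],[0.27,-1.62,0,0,0,0,-1],[0.36,-1.84,0,0,0,0,-1],[0.47,-2.04,0,0,0,0,-1],[0.55,-2.18,0,0,0,0,-1],[0.61,-2.27,0,0,0,0,-1]]]'
python3 -m jog '[[[0.06,-0.08,0,0,0,0,-1],[0.15,-0.22,0,0,0,0,-1],[0.3,-0.4,0,0,0,0,-1],[0.45,-0.57,0,0,0,0,-1],[0.62,-0.73,0,0,0,0,-1],[0.79,-0.88,0,0,0,0,-1],[0.98,-1.02,0,0,0,0,-1],[1.17,-1.15,0,0,0,0,-1],[1.37,-1.27,0,0,0,0,-1],[1.58,-1.38,0,0,0,0,-1],[1.73,-1.44,0,0,0,0,-1],[1.82,-1.48,0,0,0,0,-1]]]'
python3 -m jog '[[[0.09,-0.03,0,0,0,0,-1],[0.25,-0.09,0,0,0,0,-1],[0.47,-0.15,0,0,0,0,-1],[0.7,-0.2,0,0,0,0,-1],[0.93,-0.23,0,0,0,0,-1],[1.16,-0.25,0,0,0,0,-1],[1.39,-0.25,0,0,0,0,-1],[1.63,-0.24,0,0,0,0,-1],[1.86,-0.22,0,0,0,0,-1],[2.09,-0.18,0,0,0,0,-1],[2.25,-0.15,0,0,0,0,-1],[2.35,-0.12,0,0,0,0,-1]]]'
python3 w.py t4
```

```text
time_s: 6.95
tool_pos: [0.5772, -0.2012, 0.1805]
tool_rot: [[-0.918, 0.395, 0.0], [0.395, 0.918, -0.0], [-0.0, -0.0, -1.0]]
contact_force: [1.4, 1.9, 0.0]
width: 0.0003
finger_force: 0.8
time_s: 7.95
tool_pos: [0.5207, -0.2166, 0.1805]
tool_rot: [[-0.919, 0.395, -0.0], [0.395, 0.919, -0.0], [0.0, -0.0, -1.0]]
contact_force: [0.6, 0.8, -0.7]
width: 0.0004
finger_force: 0.5
time_s: 8.95
tool_pos: [0.4655, -0.1957, 0.1804]
tool_rot: [[-0.919, 0.395, -0.001], [0.395, 0.919, 0.0], [0.001, -0.0, -1.0]]
contact_force: [2.0, -0.7, 0.0]
width: 0.0001
finger_force: 0.8
tool [ 0.46549255 -0.19569024  0.18035806] ang -127.4658154045925 0.09536181940958328 [ 1.98880957 -0.6553243   0.04301413] [ -0.62989549  16.12242632  21.69747102 113.12259471  -7.47071266
  52.11186383  91.65004172]
top salt -179.73819893105852 0.08850495005157624 0.72
side salt 176.96020320599524 0.08897146975358572 0.67
side salt 87.33194111276605 0.07495687248184248 0.55
```

View pics/t4.png

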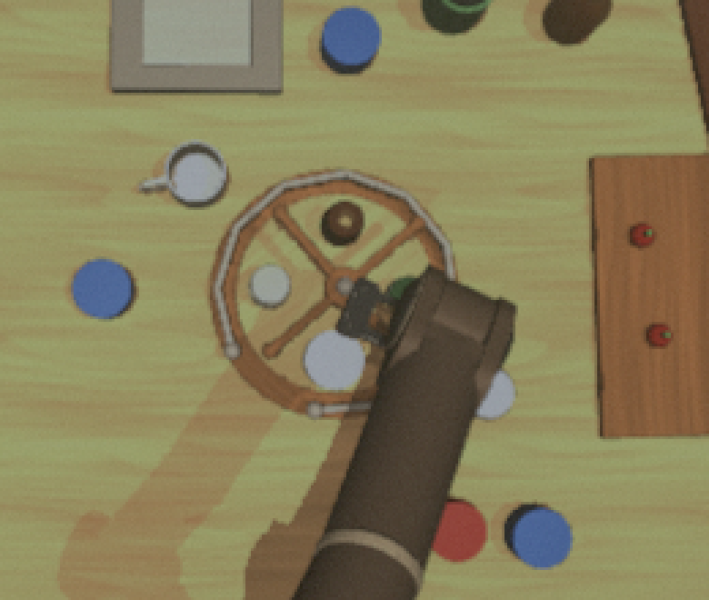

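Salt is now at crop (334,360), short of the gap. Spoke tips are at (280,212), (270,350) and (418,222). Computing the remaining angle and the arc.

```bash
python3 - <<'E'
from h import *
p=r.capture("top");c=lambda u,v:(u/2.727+230,v/2.727+140);hub=np.array([.5235,-.12])
x=ray(p,c(334,360),.098)-hub;print("salt",ang(x),np.hypot(*x))
for q in((280,212),(270,350),(418,222)): print(ang(ray(p,c(*q),.189)-hub))
s=r.state();R=s['tool_rot'];v=s['tool_pos'][:2]-hub
pos=lambda q:hub+.095*np.array([np.cos(np.radians(q)),np.sin(np.radians(q))])
for inc in ([1,2]+[3]*6+[2,1,1,0],):
  print([np.round(R[:2,:2].T@(pos(ang(v)-i)-pos(ang(v)))/.025,2).tolist() for i in np.cumsum(inc)])
E
```

```text
salt 176.18944595162807 0.08512216713244683
40.91131228762546
130.80095954246073
-48.5355792279889
[[0.06, 0.02], [0.19, 0.05], [0.38, 0.12], [0.57, 0.19], [0.75, 0.27], [0.92, 0.36], [1.1, 0.46], [1.26, 0.57], [1.37, 0.65], [1.42, 0.69], [1.47, 0.73], [1.47, 0.73]]
```

```bash
python3 -m jog '[[[0.06,0.02,0,0,0,0,-1],[0.19,0.05,0,0,0,0,-1],[0.38,0.12,0,0,0,0,-1],[0.57,0.19,0,0,0,0,-1],[0.75,0.27,0,0,0,0,-1],[0.92,0.36,0,0,0,0,-1],[1.1,0.46,0,0,0,0,-1],[1.26,0.57,0,0,0,0,-1],[1.37,0.65,0,0,0,0,-1],[1.42,0.69,0,0,0,0,-1],[1.47,0.73,0,0,0,0,-1],[1.47,0.73,0,0,0,0,-1]]]'
python3 w.py t5; python3 - <<'E'
from h import *
s=r.state();hub=np.array([.5235,-.12]);R=s['tool_rot'];v=s['tool_pos'][:2]-hub
pos=lambda q:hub+.095*np.array([np.cos(np.radians(q)),np.sin(np.radians(q))])
for i in range(1,12):print(i,np.round(R[:2,:2].T@(pos(ang(v)-i)-pos(ang(v)))/.025,2))
E
```

```text
time_s: 10.2
tool_pos: [0.4395, -0.1644, 0.1803]
tool_rot: [[-0.919, 0.394, -0.0], [0.394, 0.919, 0.0], [0.001, 0.0, -1.0]]
contact_force: [1.0, -1.0, 0.3]
width: 0.0002
finger_force: 0.1
tool [ 0.43945492 -0.16436575  0.18033013] ang -152.17130388330125 0.09503628707869245 [ 1.01460422 -1.00557624  0.310415  ] [ -3.60387729  12.52233485  21.15992587 117.63360075  -5.80234342
  50.83925852  87.53693592]
top salt 155.84161057471778 0.08194203908565294 0.82
side salt 152.9929048437574 0.08611763361696874 0.56
1 [0.05 0.04]
2 [0.1  0.08]
3 [0.15 0.13]
4 [0.2  0.17]
5 [0.25 0.22]
6 [0.3  0.26]
7 [0.34 0.31]
8 [0.39 0.36]
9 [0.43 0.41]
10 [0.48 0.46]
11 [0.52 0.51]
```

View pics/t5.png

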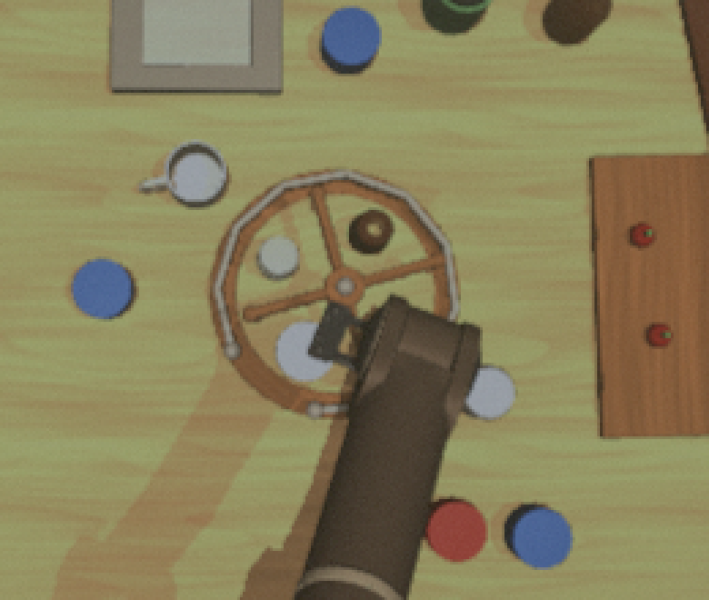

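Spoke tips are at (318,190), (440,262) and (252,314), so the salt is at about 150.5° and needs roughly 6° more.

```bash
python3 -m jog '[[[0.05,0.04,0,0,0,0,-1],[0.1,0.08,0,0,0,0,-1],[0.15,0.13,0,0,0,0,-1],[0.2,0.17,0,0,0,0,-1],[0.25,0.22,0,0,0,0,-1],[0.3,0.26,0,0,0,0,-1],[0.3,0.26,0,0,0,0,-1],[0.3,0.26,0,0,0,0,-1]]]'
python3 -m jog '[[[-0.2,-0.17,0,0,0,0,-1],[-0.4,-0.35,0,0,0,0,-1],[-0.4,-0.35,-0.4,0,0,0,-1],[-0.4,-0.35,-1,0,0,0,-1],[-0.4,-0.35,-2,0,0,0,-1],[-0.4,-0.35,-3,0,0,0,-1],[-0.4,-0.35,-4,0,0,0,-1],[2,-4,-5,0,0,0,-1],[3,-5,-5,0,0,0,-1],[4,-6,-5,0,0,0,-1],[5,-7,-5,0,0,0,-1],[5,-7,-5,0,0,0,-1]]]'
python3 w.py t6
```

```text
time_s: 11.07
tool_pos: [0.4351, -0.1555, 0.1803]
tool_rot: [[-0.919, 0.394, -0.001], [0.394, 0.919, 0.0], [0.001, 0.0, -1.0]]
contact_force: [0.2, 0.0, 0.1]
width: 0.0007
finger_force: 0.0
time_s: 12.07
tool_pos: [0.2567, -0.2648, 0.3057]
tool_rot: [[-0.918, 0.395, 0.001], [0.395, 0.918, -0.0], [-0.001, 0.0, -1.0]]
contact_force: [0.1, -1.3, 0.2]
width: 0.0007
finger_force: 0.0
tool [ 0.25671304 -0.26477945  0.30568476] ang -151.5122842115661 0.3035397291041058 [ 0.07501255 -1.29398263  0.18535361] [  4.47713518  -9.36661131  30.15442116 119.32805343   5.00306634
  68.82445273  99.1946003 ]
top salt 147.40612815683565 0.08449041742306386 0.84
side salt 151.2291465583979 0.07987476162081704 0.69
```

View pics/t6.png

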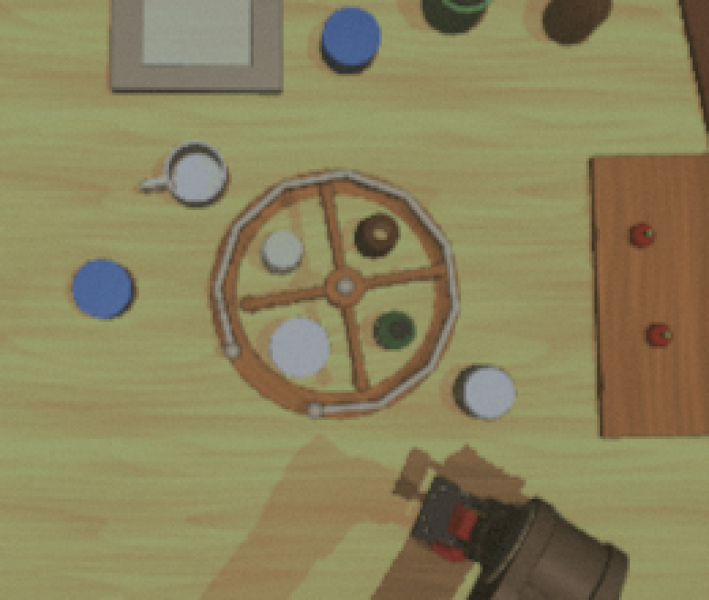

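All four containers stand upright. The salt at crop (299,347) is mid-gap between the balls at (232,350) and (315,410), within about 3° (≈4 mm, limit 18 mm). The arm is clear of everything.

```bash
python3 -c "
from station import r
print(r.close_job())"
```

```text
the job is handed in; nothing more can be done
None
```

The salt canister is in the middle of the rail gap, off by about 3° (roughly 4 mm; the limit is 18 mm), with the carousel at rest, all four containers upright and the arm clear; the job was handed in at about 12 s, but no verdict came back.

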